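Pulse the tilting spice mill

TASK

Tip the spice mill's leaning bowl upright against its stop, then fit the lid: lower it into the bowl with the ends of its blue grip bar at the two white marks until it sits fully down. Twist it clockwise against its return spring to the pulse position, where the bar ends point at the yellow marks, never as far as the lock click before the red marks, and finish there, still gripping the lid and holding it at the yellow marks. Leave the steel tin, the spice jar and the white dish where they stand.

Things in the scene. Friction and masses are not known exactly. Their poses are not given: they have to be found in the camera images.
- stand: The spice mill's stand, bolted down: grey base plate 190 x 170 x 18 mm, two aluminium cheeks at its x = +-67 mm, 60 mm long in y, up to 100 mm above the counter. Origin: centre of its underside, on the counter; z up. The bowl tilts between the cheeks about the stand's x axis, 80 mm above the origin, and leans to the stand's -y side, which is open.
- bowl (a joint): Tilt of the bowl, rad: 0 upright at a hard stop, up to 0.6 leaning to the stand's -y. Stiff (0.6 N m friction), stays where left. Raised with about 8 N: shut fingers in the mouth push its far (+y) inner lip towards the stand's +y; pushed from outside it tends to jam. Round, 109 mm outer diameter, grey, steel rim 95 mm above the hinge axis; floor 33 mm below the rim; foot 45 mm below the axis.
- mouth (a point): Centre of the bowl's mouth, level with the rim's top; z along the bowl's axis (up when upright), x parallel to the stand's x, through the two white marks. The rim's lip is 13.5 mm thick, with a 70 mm round hole and, at +x and -x, two gaps 18 mm wide out to radius 47 mm for the lid's lugs. The white marks on the rim are at these gaps.
- yellow (a point): One of the two yellow marks on the rim (9 x 6 mm, 49.5 mm from the bowl's axis; the other is opposite), 32 degrees clockwise of the white ones seen from above: the pulse position. The red marks are 65 degrees clockwise of the white: locked.
- ring (a joint): Turn of the orange spring ring inside the bowl, rad: 0 at rest, growing clockwise seen from above. The lugs push it after some play, so it reads about 0.11 less than the lid's turn from the white marks. It resists with 0.07 N m plus 0.2 N m per rad and turns the lid back if let go. A lock pawl resists from about 43 degrees of lid turn, clicks at about 50 and keeps it at 65.
- lid: The lid, loose, right way up, about 180 g. Origin: centre of the plug's underside; z up, x along the grip bar and lugs (half a turn gives the same lid). Grey plug 66 mm diameter, 22 high; two orange lugs at its foot at +-x, 10 mm wide, 6 high, out to radius 42; black disc 86 mm diameter, 22 to 29 mm above the origin. Seated, the disc lies on the rim, the origin 22 mm below mouth.
- grip (a point): Middle of the lid's blue grip bar, 48.5 mm above the lid's origin. The bar lies along the lid's x: 76 long, 16 thick (across y), from 29 to 68 mm above the origin, a white line along its top. Twisted, the lugs are under the lip and the lid can lift only 2.5 mm.
- tin: Bystander: steel tin, 84 mm diameter, 130 mm high, origin at the centre of its underside.
- jar: Bystander: amber spice jar with red cap, 56 mm diameter, 80 mm high, origin at the centre of its underside.
- dish: Bystander: white dish, 110 mm diameter, 50 mm high, origin at the centre of its underside.
Not all that is in view belongs to the job. Of the things that look like the lid, take the one that is farthest to the robot's left at the start.

How it is judged:
By the outcome, as a careful person would: the job done as asked, in the order asked, and still so for the second after the job is handed in, while the arm keeps its last pose, push and grip.
It also fails if it takes over 64 s, if anything falls off the work surface, if the arm or the gripper's body presses on something with over 40 N, if the wrist force passes 120 N, or if a joint passes its speed limit or range.

ROBOT

A 6-joint arm with a two-finger parallel gripper is mounted at the origin on the work surface. World frame = base frame: x ahead of the robot, y to its left, z up, the work surface at z = 0. Lengths are in m, angles in rad, forces in N, time in s.
With the tool pointing down it reaches from about 0.3 to 0.775 m from the base axis. Payload 14.6 kg.
Tool frame: the origin (TCP) lies on the centre line of the jaws, within the pads' length; the fingertips stand 22 mm ahead of it and the grasp point (between the pads) lies 3 mm ahead of it; z points along the fingers, x is the direction in which the jaws open and shut, and the axes are right-handed (so a half turn about z gives the same grasp; the last joint's range is limited). The gripper opens to 85 mm and grips with 20 to 120 N. Pads are 22 mm wide; open, the fingers measure 114 mm over their backs; the gripper's body (76 mm by 85 mm) begins 54 mm behind the grasp point. The pads swing forward as they close: fully open they stand 13 mm farther back than shut.
Start: joints at [1.087, 0.3, 1.521, -0, 1.321, -0.067], TCP at [0.223, 0.503, 0.253] pointing down, gripper open.
Joint ranges: [-3.03, 3.03], [-0.79, 2.21], [0.23, 2.52], [-1.04, 4.18], [0, 3.07], [-2.55, 2.55]. Speed limits (rad/s): [2.22, 2.22, 2.57, 3.14, 3.14, 3.14].

INTERFACE

Orientations are given as a unit quaternion [x, y, z, w].
In Python, from cell import monitor, vision, env gives the robot as it stands. The module is installed in compiled form; this text tells all that it offers.
- The arm moves only by the tool servo_tool, never from a script. Its argument "commands" is a list of rows, each a list of 5 numbers: the finger opening in mm, from 0 to 85.4, then the shift along the tool's x, y, z in mm, then the turn about the tool's z in rad. A call has 1 to 5 rows; each row is the pose to reach, as a shift and turn from the pose measured when the call began, along the tool's axes at that moment; what a row does not reach only later rows make up. A row lasts 1/10 s, in which the tool goes at most 50 mm and 8.59 degrees, less where a joint would pass 70% of its speed; a pose out of reach is approached as far as the arm can. A call with a gripper value outside its range is refused whole. The fingers move at their own pace and stop on an object; "squeeze" is the grip in N (left out, the last holds). Time passes only in rows, so rows that repeat a pose let the fingers close. It gives the time, the measured TCP pose, the force and the opening at its end, in the units of the state.
- monitor.get_obs(): the state, without advancing time (a new reading comes with each control period).
- vision.grab_frame(name): name is "scene" or "top" or "wrist"; returns the picture (480x640x3 uint8, blue, green, red); there is no depth.
- vision.get_calibration(name): a dict with "fx", "fy", "cx", "cy" (pixels), "origin" and "rotation" of the camera in the world. Camera axes: x right, y down, z forward; pixel columns grow to the right and rows downward; lengths in m; the calibration is good to about 2 mm. A picture is of the moment at which its call begins: read the wrist's pose just before it. get_calibration takes no time and is no camera call; for the wrist camera it gives the pose at the moment of the call.
- env.finish_job(): hands the job in, once; it reports no verdict.
The state is a dict: "t": time; "joint_positions": joint angles; "qd": joint speeds; "joint_efforts": joint torques, N m; "eef_pos": TCP position; "tcp_rot": TCP orientation; "contact_force": force on the tool from outside, world axes, zero at the start; "ft_torque": the same for the moment, N m; "grip_width": opening from 0.0 (shut) to 1.0 (fully open).
Only numpy, scipy, OpenCV 4.12 (cv2) and the standard library are available. Lean on these libraries where they do the work, as an engineer would, in place of code of your own. Each camera call takes 0.05 s, during which the arm holds its last target. There are 200 camera calls.

## Working session

There is one attempt and no reset: what is moved stays moved. The work goes in short steps, Python scripts to look and compute and a tool call to move; the robot and the scene stay as the last step left them, time stands still between calls to the robot, and variables do not carry over. Pictures are saved under pics/ and viewed, about 8 in all and at most 12, crops included, and the job is handed in when it is done.

Besides the shell and the picture viewer there is one more tool, called after "Emit:" as name(argument=value, ...) on one line, values as JSON. servo_tool: Moves the arm, as the interface text tells. Its arguments: {"type":"object","properties":{"commands":{"type":"array","items":{"type":"array","items":{"type":"number"}}},"squeeze":{"type":"number"}},"required":["commands"]}

```bash
mkdir -p pics
cat > h.py <<'E'
import numpy as np, cv2
from cell import monitor, vision, env
from scipy.spatial.transform import Rotation as R
def cal(n):
    c=vision.get_calibration(n); return c
def ray(c,u,v,z):
    Rm=np.array(c["rotation"]).reshape(3,3); d=Rm@np.array([(u-c["cx"])/c["fx"],(v-c["cy"])/c["fy"],1]); o=np.array(c["origin"])
    return o+d*(z-o[2])/d[2]
def proj(c,p):
    Rm=np.array(c["rotation"]).reshape(3,3); q=Rm.T@(np.array(p)-np.array(c["origin"])); return np.array([c["fx"]*q[0]/q[2]+c["cx"],c["fy"]*q[1]/q[2]+c["cy"]])
E
python3 - <<'E'
from h import *
for n in ["scene","top","wrist"]:
    c=cal(n); print(n,c); cv2.imwrite(f"pics/{n}0.png",vision.grab_frame(n))
print(monitor.get_obs())
E
```

```text
scene {'fx': 435.34512707130693, 'fy': 435.34512707130693, 'cx': 320.1562420475169, 'cy': 241.70357852247386, 'origin': array([ 0.85567175, -0.60016042,  0.84826793]), 'rotation': array([ 0.91095855,  0.24426831, -0.08067082, -0.32245889])}
top {'fx': 435.8907412284734, 'fy': 435.8907412284734, 'cx': 320.971112949349, 'cy': 239.77453389124682, 'origin': array([ 0.43866897, -0.12298809,  0.84135631]), 'rotation': array([ 0.71042198, -0.69762804,  0.07111978, -0.05964643])}
wrist {'fx': 395.83078650554216, 'fy': 395.83078650554216, 'cx': 317.55241173853744, 'cy': 240.33063506226915, 'origin': array([0.15736375, 0.53252613, 0.37318988]), 'rotation': array([0.82960362, 0.5399021 , 0.07699006, 0.11973344])}
{'t': 0.15, 'joint_positions': array([ 1.08740375e+00,  3.00315893e-01,  1.52143682e+00, -4.61164001e-06,
        1.32067697e+00, -6.66157043e-02]), 'qd': array([-0.00065503, -0.00092908, -0.00059442, -0.00049758,  0.00271069,
       -0.00129345]), 'joint_efforts': array([ 2.34553067e-03, -5.43661380e+01, -3.61889255e+01,  1.63766038e-05,
        3.11423522e-03, -5.61870286e-05]), 'eef_pos': array([0.22258824, 0.5027775 , 0.25286747]), 'tcp_rot': array([ 8.38097264e-01,  5.45520669e-01, -3.64087072e-04,  2.06403773e-04]), 'contact_force': array([-0.11133063,  0.08305996,  0.82527252]), 'ft_torque': array([-0.00748372,  0.0217674 ,  0.01984893]), 'grip_width': 1.0020471566174887}
```

Rotations are quaternions; I'll fix the helper and look.

```bash
sed -i 's/np.array(c\["rotation"\]).reshape(3,3)/R.from_quat(c["rotation"]).as_matrix()/' h.py; sed -n 6,9p h.py
```

```text
def ray(c,u,v,z):
    Rm=R.from_quat(c["rotation"]).as_matrix(); d=Rm@np.array([(u-c["cx"])/c["fx"],(v-c["cy"])/c["fy"],1]); o=np.array(c["origin"])
    return o+d*(z-o[2])/d[2]
def proj(c,p):
```

View pics/top0.png

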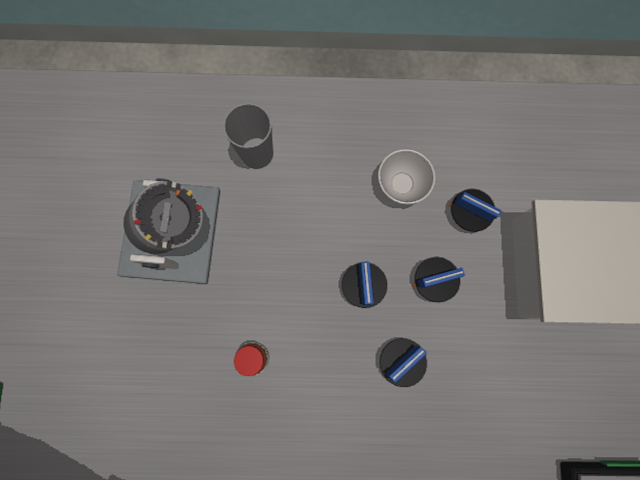

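View pics/scene0.png

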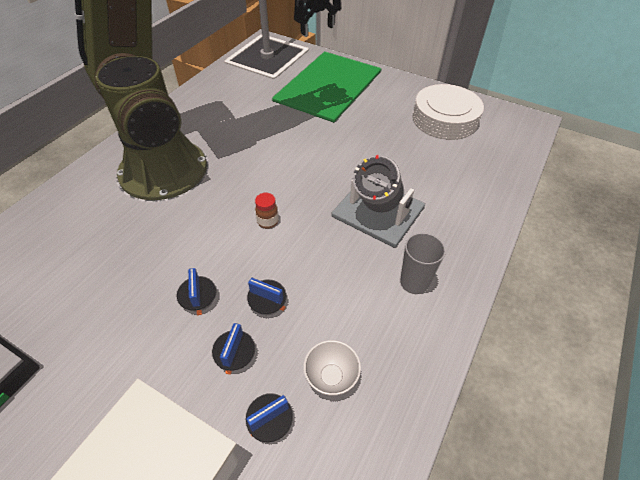

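Top view: four lid-like things at (364,285), (437,280), (473,210) and (403,362). The world's +y is image left, so the leftmost one at (364,285) is mine. The bowl, at (168,215), leans towards image left. I'll check both in one close crop.

Run:
```python
from h import *
c=cal("top")
for u,v in [(364,285),(437,280),(473,210),(403,362)]: print((u,v),ray(c,u,v,.068).round(4))
print("plate",[ray(c,u,v,.018).round(4) for u,v in [(133,180),(219,187),(208,283),(119,276)]])
for n,u,v,z in [("jar",249,361,.08),("tin",248,128,.13),("dish",406,178,.05)]: print(n,ray(c,u,v,z).round(3))
im=cv2.imread("pics/top0.png")
a=cv2.resize(im[165:295,105:235],None,fx=4.6,fy=4.6,interpolation=2)[:598,:]
b=cv2.resize(im[250:320,330:370+30],(199,199),interpolation=2)
b=cv2.resize(im[250:320,345:390],None,fx=4.4,fy=4.4,interpolation=2)
o=np.zeros((598,798,3),np.uint8); o[:,:598]=a[:,:598]; o[:b.shape[0],600:600+b.shape[1]]=b[:,:198]
cv2.imwrite("pics/c1.png",o)
```

```text
(364, 285) [ 0.5036 -0.2121  0.068 ]
(437, 280) [ 0.5148 -0.3425  0.068 ]
(473, 210) [ 0.645  -0.4133  0.068 ]
(403, 362) [ 0.3725 -0.2791  0.068 ]
plate [array([0.7047, 0.2347, 0.018 ]), array([0.6942, 0.0663, 0.018 ]), array([0.5062, 0.0757, 0.018 ]), array([0.5164, 0.2428, 0.018 ])]
jar [ 0.371 -0.016  0.08 ]
tin [ 0.767 -0.003  0.13 ]
dish [ 0.71  -0.295  0.05 ]
```

View pics/c1.png

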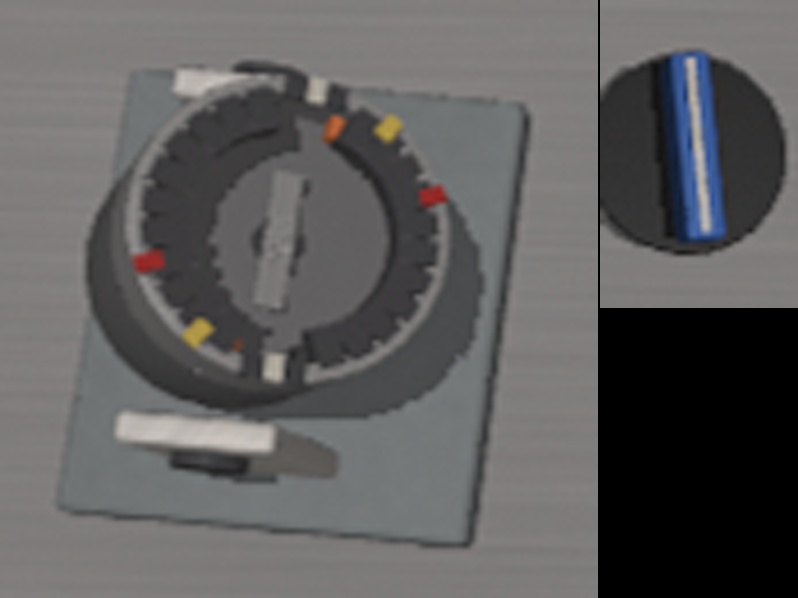

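Run:
```python
from h import *
c=cal("top")
g=lambda u,v,z: ray(c,105+u/4.6,165+v/4.6,z)
for z in (.155,.165,.175):
  w1,w2=g(317,90,z),g(274,367,z); y1,y2=g(388,128,z),g(197,333,z)
  print(z,((w1+w2)/2).round(4),np.linalg.norm(w1-w2),((y1+y2)/2).round(4),np.linalg.norm(y1-y2))
print("cheek",g(196,430,.1).round(4), g(118,430,.1), g(275,440,.1))
P=[g(132,70,.018),g(527,103,.018),g(470,545,.018),g(58,510,.018)]
print([p.round(4) for p in P],np.mean(P,0)); print([np.linalg.norm(P[i]-P[i-1]) for i in range(4)])
xa=(P[0]-P[3]+P[1]-P[2]); print("x dir",np.degrees(np.arctan2(xa[1],xa[0])))
# lid bar top ends z=.068
h=lambda u,v:ray(c,345+(u-600)/4.4,250+v/4.4,.068)
a,b=h(691,58),h(706,232); print(a.round(4),b.round(4),np.linalg.norm(a-b),(a+b)/2,np.degrees(np.arctan2(*(a-b)[1::-1])))
```

```text
0.155 [0.6043 0.1117 0.155 ] 0.10009812720632635 [0.6033 0.1124 0.155 ] 0.0963512351384071
0.165 [0.6019 0.1083 0.165 ] 0.09863972832132546 [0.6009 0.109  0.165 ] 0.09494742731686154
0.175 [0.5994 0.1049 0.175 ] 0.09718132943632457 [0.5985 0.1056 0.175 ] 0.09354361949531585
cheek [0.5394 0.1611 0.1   ] [0.53882849 0.18973636 0.1       ] [0.53619615 0.13166447 0.1       ]
[array([0.7043, 0.2333, 0.018 ]), array([0.6934, 0.0651, 0.018 ]), array([0.5053, 0.0772, 0.018 ]), array([0.5166, 0.2454, 0.018 ])] [0.60490791 0.15526453 0.018     ]
[np.float64(0.18816674856596857), np.float64(0.16851416656335025), np.float64(0.18849591194515564), np.float64(0.16863101095396754)]
x dir -3.6865304948118007
[ 0.5426 -0.2151  0.068 ] [ 0.4726 -0.221   0.068 ] 0.0702982748235 [ 0.50760186 -0.21807023  0.068     ] 4.7713029314368
```

Measured: the stand's centre is at (0.605, 0.155) and its x axis is at -3.7°. The bowl's mouth is at (0.603, 0.109, 0.163), leaning about 0.5 rad to world -y. The lid's bar is at (0.507, -0.217), at +4.8°. Moving shut fingers above the mouth.

Emit:
servo_tool(commands=[[0,-20,49,0,-0.1],[0,-40,98,0,-0.2],[0,-60,147,0,-0.3],[0,-80,196,0,-0.35],[0,-98,240,0,-0.35]], squeeze=40)

```text
t: 0.65
eef_pos: [0.3969, 0.321, 0.2529]
tcp_rot: [0.73, 0.684, -0.0, 0.0]
contact_force: [1.4, 0.2, -0.1]
grip_width: 0.146
```

```bash
cat >> h.py <<'E'
def st():
    o=monitor.get_obs(); M=R.from_quat(o["tcp_rot"]).as_matrix()
    print("t%.2f"%o["t"],"p",np.round(o["eef_pos"]*1000,1),"a%.1f"%np.degrees(np.arctan2(M[1,0],M[0,0])),"tilt%.2f"%np.degrees(np.arccos(-M[2,2])),"F",np.round(o["contact_force"],1),"T",np.round(o["ft_torque"],2),"g%.1f"%(85.4*o["grip_width"]),"q6 %.2f"%o["joint_positions"][5]); return o,M
def to(x,y,z,a):
    o,M=st(); d=M.T@(np.array([x,y,z])-o["eef_pos"]*1000); a0=np.degrees(np.arctan2(M[1,0],M[0,0]))
    print("shift",d.round(1),"len %.0f"%np.linalg.norm(d),"turn %.3f"%np.radians((a0-a+180)%360-180))
E
python3 -c "
from h import *
to(603,107,253,86.3)"
```

```text
t0.65 p [396.9 321.  252.9] a86.3 tilt0.06 F [ 1.4  0.2 -0.1] T [-0.01 -0.01 -0.  ] g12.5 q6 -0.90
shift [-200.2  219.5   -0. ] len 297 turn -0.000
```

Emit:
servo_tool(commands=[[0,-33,36,0,0],[0,-66,72,0,0],[0,-99,108,0,0],[0,-132,145,0,0],[0,-165,181,0,0]])

```text
t: 1.15
eef_pos: [0.568, 0.1429, 0.2528]
tcp_rot: [0.73, 0.684, -0.001, 0.0]
contact_force: [0.2, 1.2, 1.0]
grip_width: 0.0
```

```bash
python3 -c "
from h import *
to(603,107,215,86.3)"
```

```text
t1.15 p [568.  142.9 252.8] a86.3 tilt0.06 F [0.2 1.2 1. ] T [ 0.02  0.01 -0.  ] g0.0 q6 -1.32
shift [-33.5  37.3  37.8] len 63 turn -0.000
```

Emit:
servo_tool(commands=[[0,-33.5,37.3,0,0],[0,-33.5,37.3,0,0],[0,-33.5,37.3,25,0],[0,-33.5,37.3,45,0],[0,-33.5,37.3,60,0]])

```text
t: 1.65
eef_pos: [0.6025, 0.1071, 0.1912]
tcp_rot: [0.73, 0.684, -0.001, -0.0]
contact_force: [-0.3, -0.2, -0.0]
grip_width: -0.001
```

```bash
python3 -c "
from h import *
to(603,107,184,86.3)
cv2.imwrite('pics/s1.png',cv2.resize(vision.grab_frame('scene')[130:260,300:460],None,fx=4,fy=4))"
```

```text
t1.65 p [602.5 107.1 191.2] a86.3 tilt0.15 F [-0.3 -0.2 -0. ] T [ 0.05 -0.04  0.04] g-0.1 q6 -1.39
shift [-0.1  0.6  7.2] len 7 turn -0.000
```

View pics/s1.png

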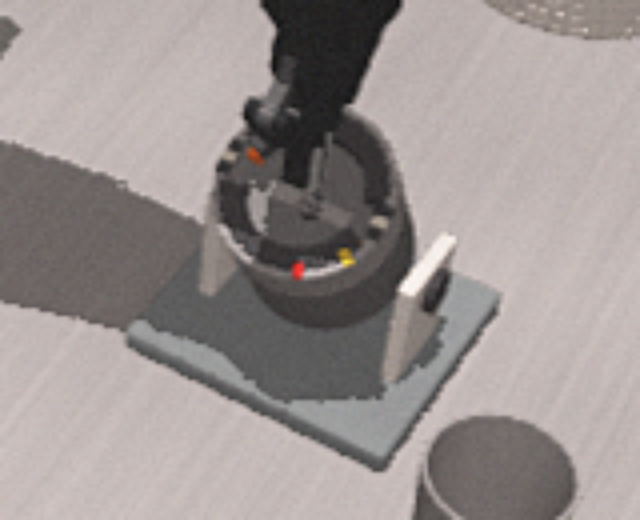

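The shut fingertips are inside the mouth (crop ~(310,190)), clear of the lip. Lowering 6 mm more and pushing along tool +x.

Emit:
servo_tool(commands=[[0,0,0,6,0],[0,10,0,7,0],[0,20,0,7,0],[0,28,0,7,0],[0,34,0,7,0]])

```text
t: 2.2
eef_pos: [0.6044, 0.1414, 0.1835]
tcp_rot: [0.729, 0.684, -0.002, -0.0]
contact_force: [-3.9, -8.7, 6.3]
grip_width: 0.001
```

Emit:
servo_tool(commands=[[0,6,0,0,0],[0,12,0,0,0],[0,18,0,0,0],[0,23,0,0,0],[0,26,0,0,0]])

```text
t: 2.7
eef_pos: [0.606, 0.1673, 0.1832]
tcp_rot: [0.729, 0.684, -0.003, 0.0]
contact_force: [1.2, -9.1, -6.9]
grip_width: 0.002
```

Emit:
servo_tool(commands=[[0,3,0,0,0],[0,6,0,0,0],[0,8,0,0,0],[0,10,0,0,0],[0,10,0,0,0]])

```text
t: 3.2
eef_pos: [0.6065, 0.1773, 0.1828]
tcp_rot: [0.729, 0.684, -0.004, 0.001]
contact_force: [-0.3, -7.0, -4.6]
grip_width: -0.002
```

```bash
python3 -c "
from h import *
st()"
```

```text
t3.20 p [606.5 177.3 182.8] a86.3 tilt0.48 F [-0.3 -7.  -4.6] T [-1.2   0.04  0.01] g-0.2 q6 -1.28
```

Emit:
servo_tool(commands=[[0,2,0,0,0],[0,4,0,0,0],[0,5,0,0,0]])

```text
t: 3.5
eef_pos: [0.6066, 0.1809, 0.1824]
tcp_rot: [0.729, 0.684, -0.006, 0.002]
contact_force: [-1.6, -21.5, -3.9]
grip_width: 0.002
```

Emit:
servo_tool(commands=[[0,2,0,0,0],[0,3,0,0,0],[0,4,0,0,0]])

```text
t: 3.8
eef_pos: [0.6067, 0.1814, 0.1824]
tcp_rot: [0.73, 0.683, -0.01, 0.004]
contact_force: [-7.5, -36.7, 1.6]
grip_width: 0.001
```

Hard stop reached: the force rose to 37 N with only 0.5 mm of movement. Backing off and rising.

Emit:
servo_tool(commands=[[0,-14,0,0,0],[0,-22,0,0,0],[0,-22,0,-45,0],[0,-22,0,-80,0],[0,-60,-10,-110,0]])

```text
t: 4.3
eef_pos: [0.5941, 0.1271, 0.2958]
tcp_rot: [0.729, 0.685, -0.008, 0.004]
contact_force: [-0.2, -1.2, 0.2]
grip_width: 0.0
```

```bash
python3 -c "
from h import *
to(507,-217,230,94.8)"
```

```text
t4.30 p [594.1 127.1 295.8] a86.5 tilt1.05 F [-0.2 -1.2  0.2] T [-0.05 -0.03  0.02] g0.0 q6 -1.35
shift [-347.6  -65.2   72.2] len 361 turn -0.146
```

Emit:
servo_tool(commands=[[60,-48,-9,10,-0.1],[60,-96,-18,20,-0.146],[60,-143,-27,30,-0.146],[60,-190,-36,40,-0.146],[60,-237,-45,49,-0.146]])

```text
t: 4.8
eef_pos: [0.5337, -0.1085, 0.2516]
tcp_rot: [0.676, 0.736, -0.008, 0.004]
contact_force: [1.4, 0.2, -0.0]
grip_width: 0.7
```

```bash
python3 -c "
from h import *
to(507,-217,230,94.8)"
```

```text
t4.80 p [ 533.7 -108.5  251.6] a94.9 tilt1.01 F [ 1.4  0.2 -0. ] T [-0.04 -0.01  0.06] g59.8 q6 -1.91
shift [-105.4  -35.6   23.5] len 114 turn 0.001
```

Next, above the lid, with the top view of the righted bowl taken at the same time.

Emit:
servo_tool(commands=[[60,-40,-14,9,0],[60,-80,-27,18,0],[60,-105.4,-35.6,23.5,0],[60,-105.4,-35.6,23.5,0],[60,-105.4,-35.6,23.5,0]])

```text
t: 5.3
eef_pos: [0.5073, -0.2167, 0.2305]
tcp_rot: [0.677, 0.736, -0.008, 0.004]
contact_force: [0.0, 0.5, 0.1]
grip_width: 0.705
```

```bash
python3 -c "
from h import *
to(507,-217,57.5,94.8)
im=vision.grab_frame('top');cv2.imwrite('pics/top1.png',im)
w=cal('wrist');iw=vision.grab_frame('wrist');cv2.imwrite('pics/w1.png',iw);np.save('w1.npy',w)
a=cv2.resize(im[165:285,105:225],(480,480),interpolation=2)
b=cv2.resize(iw,(640,480))[:,160:480]
cv2.imwrite('pics/c2.png',np.hstack([a,b]))"
```

```text
t5.30 p [ 507.3 -216.7  230.5] a94.8 tilt0.99 F [0.  0.5 0.1] T [ 0.02 -0.02 -0.06] g60.2 q6 -2.11
shift [  2.5   0.6 173. ] len 173 turn 0.000
```

View pics/c2.png

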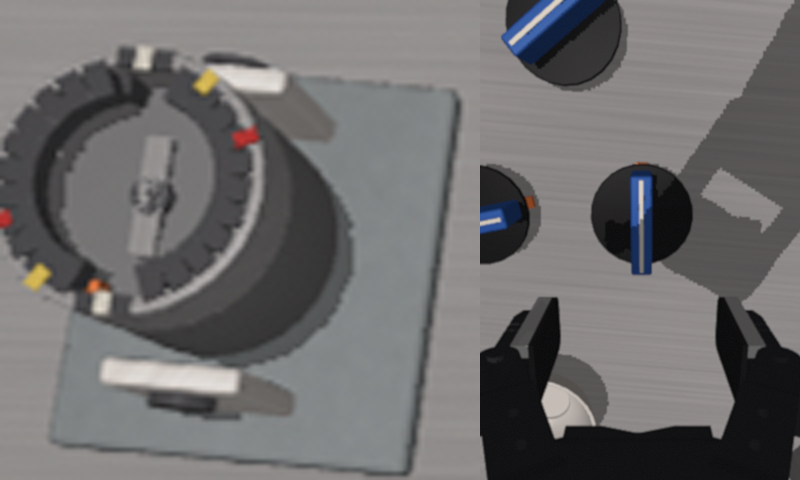

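The bowl now stands upright, with marks at crop (144,57)/(101,302). The lid's bar in the wrist view runs from (321,178) to (321,272).

```bash
python3 -c "
from h import *
c=cal('top'); g=lambda u,v: ray(c,105+u/4,165+v/4,.175)
for A,B in [((144,57),(101,302)),((206,82),(38,277)),((246,136),(5,218))]:
  a,b=g(*A),g(*B); print(((a+b)/2).round(4),np.linalg.norm(a-b).round(4),np.degrees(np.arctan2(*(a-b)[1::-1])).round(1))
w=np.load('w1.npy',allow_pickle=True).item()
a,b=ray(w,321,178,.068),ray(w,321,272,.068); print(a,b,np.linalg.norm(a-b),(a+b)/2,np.degrees(np.arctan2(*(a-b)[1::-1])))
print(monitor.get_obs()['tcp_rot'], R.from_quat(monitor.get_obs()['tcp_rot']).as_matrix()[:,2])
"
```

```text
[0.6061 0.1577 0.175 ] 0.0992 -4.3
[0.6059 0.1576 0.175 ] 0.0985 -35.9
[0.6065 0.1564 0.175 ] 0.0969 -68.8
[ 0.4722013  -0.21890282  0.068     ] [ 0.54326666 -0.21268017  0.068     ] 0.0713372724240474 [ 0.50773398 -0.2157915   0.068     ] -174.99581433758533
[ 0.67605306  0.736801   -0.00766306  0.00422124] [-0.00414085 -0.01699986 -0.99984692]
```

Emit:
servo_tool(commands=[[60,1,0.3,40,0],[60,2,0.6,80,0],[60,2.8,1,120,0],[60,2.8,1,150,0],[60,2.8,1,165,0]], squeeze=60)

```text
t: 5.9
eef_pos: [0.5074, -0.2143, 0.0634]
tcp_rot: [0.675, 0.737, -0.008, 0.003]
contact_force: [-0.1, 0.7, 0.2]
grip_width: 0.706
```

```bash
python3 -c "
from h import *
to(507.7,-216.5,58,95)"
```

```text
t5.90 p [ 507.4 -214.3   63.4] a95.0 tilt0.97 F [-0.1  0.7  0.2] T [-0.06 -0.02  0.02] g60.3 q6 -2.11
shift [-2.1  0.2  5.4] len 6 turn 0.000
```

Emit:
servo_tool(commands=[[60,-2,0.2,5.4,0],[40,-2,0.2,5.4,0],[14,-2,0.2,5.4,0],[5,-2,0.2,5.4,0],[5,-2,0.2,5.4,0]], squeeze=70)

```text
t: 6.4
eef_pos: [0.5084, -0.2165, 0.0597]
tcp_rot: [0.676, 0.737, -0.007, 0.004]
contact_force: [-1.4, 1.2, 7.4]
grip_width: 0.179
```

Emit:
servo_tool(commands=[[5,0,0,0,0],[5,0,0,0,0],[5,0,0,0,0]])

```text
t: 6.7
eef_pos: [0.5084, -0.2166, 0.0599]
tcp_rot: [0.676, 0.737, -0.007, 0.004]
contact_force: [0.0, 0.2, -2.6]
grip_width: 0.172
```

```bash
python3 -c "
from h import *
o,M=st();print(M[:,2])"
```

```text
t6.70 p [ 508.4 -216.6   59.9] a95.0 tilt0.97 F [ 0.   0.2 -2.6] T [ 0.02 -0.03 -0.01] g14.7 q6 -2.11
[-0.00402245 -0.01651065 -0.9998556 ]
```

Emit:
servo_tool(commands=[[5,0,0,-30,0],[5,0,0,-75,0],[5,0,0,-120,0],[5,0,0,-170,0],[5,0,0,-215,0]])

```text
t: 7.2
eef_pos: [0.509, -0.2129, 0.2773]
tcp_rot: [0.676, 0.737, -0.007, 0.004]
contact_force: [0.6, -0.5, -3.0]
grip_width: 0.175
```

```bash
python3 -c "
from h import *
to(606,157,270,86.0)"
```

```text
t7.20 p [ 509.  -212.9  277.3] a95.0 tilt0.98 F [ 0.6 -0.5 -3. ] T [ 0.04 -0.04 -0.05] g14.9 q6 -2.11
shift [360.1 128.9   0.8] len 382 turn 0.157
```

Emit:
servo_tool(commands=[[5,40,14,0,0.03],[5,85,30,0,0.06],[5,130,47,0,0.1],[5,175,63,0,0.13],[5,220,79,0,0.157]])

```text
t: 7.7
eef_pos: [0.5686, 0.015, 0.2733]
tcp_rot: [0.732, 0.681, -0.007, 0.005]
contact_force: [1.1, -1.0, -1.4]
grip_width: 0.175
```

```bash
python3 -c "
from h import *
to(606,157,270,86.0)"
```

```text
t7.70 p [568.6  15.  273.3] a85.9 tilt0.99 F [ 1.1 -1.  -1.4] T [ 0.03 -0.04 -0.03] g14.9 q6 -1.53
shift [144.3  27.3   0.8] len 147 turn -0.001
```

Emit:
servo_tool(commands=[[5,40,8,0,0],[5,80,15,0,0],[5,115,22,0,0],[5,140,26.5,0,0],[5,144.3,27.3,1,0]])

```text
t: 8.2
eef_pos: [0.606, 0.1595, 0.2691]
tcp_rot: [0.731, 0.682, -0.007, 0.005]
contact_force: [-0.0, -0.3, -2.6]
grip_width: 0.177
```

```bash
python3 -c "
from h import *
to(606,157,250,86.0)
im=vision.grab_frame('top');cv2.imwrite('pics/top2.png',im)
s=vision.grab_frame('scene');w=vision.grab_frame('wrist');np.save('w2.npy',cal('wrist'))
cv2.imwrite('pics/s2.png',s);cv2.imwrite('pics/w2.png',w)
a=cv2.resize(w,(480,360))
b=cv2.resize(s[120:240,330:427],(320,396),interpolation=2)[:360]
cv2.imwrite('pics/c3.png',np.hstack([a,b]))"
```

```text
t8.20 p [606.  159.5 269.1] a86.1 tilt0.99 F [-0.  -0.3 -2.6] T [ 0.01 -0.04  0.03] g15.1 q6 -1.30
shift [-2.2  0.2 19.1] len 19 turn 0.001
```

View pics/c3.png

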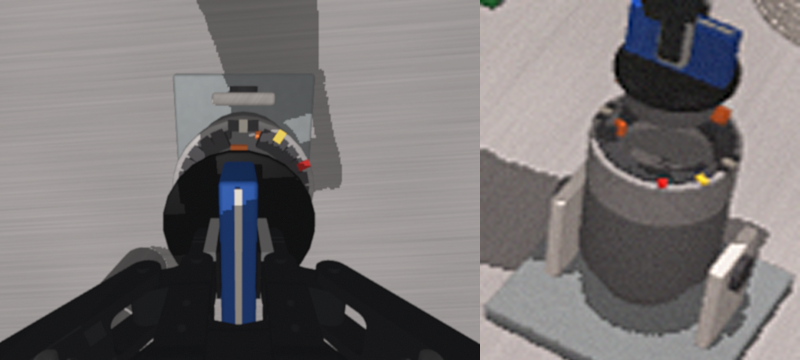

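```bash
python3 -c "
from h import *
w=np.load('w2.npy',allow_pickle=True).item()
k=4/3
print('white',ray(w,243*k,126*k,.175)); print('yellow',ray(w,279*k,137*k,.175))
print('lug',ray(w,238*k,148*k,.213)); print('bar ends',ray(w,238*k,188*k,.277),ray(w,238*k,322*k,.277))
a=np.radians(-4);print('white pred',.606+.0495*np.cos(a),.157+.0495*np.sin(a)); a=np.radians(-36);print('yel pred',.606+.0495*np.cos(a),.157+.0495*np.sin(a))
"
```

```text
white [0.55705625 0.16231407 0.175     ]
yellow [0.56669728 0.18770909 0.175     ]
lug [0.56604382 0.15878437 0.213     ]
bar ends [0.57096647 0.15961828 0.277     ] [0.63550632 0.15498973 0.277     ]
white pred 0.6553794204878612 0.1535470545496658
yel pred 0.6460463412215599 0.12790463001152258
```

```bash
python3 -c "
from h import *
w=cv2.imread('pics/w2.png');t=cv2.imread('pics/top2.png')
a=cv2.resize(w[150:270,260:420],(640,480),interpolation=2)[:,:480]
b=cv2.resize(t[150:270,80:160],(320,480),interpolation=2)
cv2.imwrite('pics/c4.png',np.hstack([a,b]))
c=cal('top');print(proj(c,[.606,.1595,.277]))
"
```

```text
[103.76412196 190.19635404]
```

View pics/c4.png

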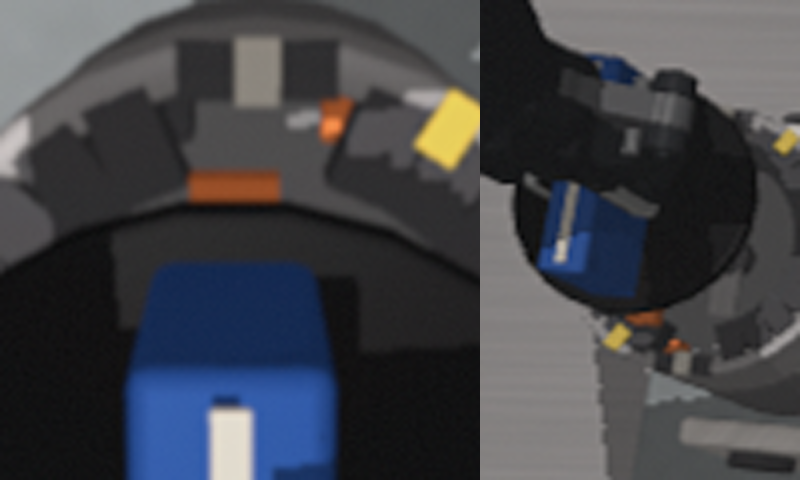

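```bash
python3 -c "
from h import *
w=np.load('w2.npy',allow_pickle=True).item();c=cal('top')
W=lambda u,v,z:ray(w,260+u/4,150+v/4,z); T=lambda u,v,z:ray(c,80+(u-480)/4,150+v/4,z)
a=np.radians(-4);d=np.array([np.cos(a),np.sin(a),0])
print('wrist: mouth from white',W(257,70,.175)+d*.0495,'lid from lug',W(235,187,.212)+d*.042,'lug w',np.linalg.norm(W(190,187,.212)-W(280,187,.212)))
print('top: mouth from white',T(680,362,.175)+d*.0495,'lid from lug',T(646,318,.212)+d*.042, 'bar near end',T(562,245,.277)+d*.038)
"
```

```text
wrist: mouth from white [0.60618019 0.15901273 0.175     ] lid from lug [0.60789329 0.15648414 0.212     ] lug w 0.010211335312945906
top: mouth from white [0.60600332 0.15833849 0.175     ] lid from lug [0.60807182 0.15696992 0.212     ] bar near end [0.61495396 0.15801789 0.277     ]
```

Both cameras agree that the lid must shift about +2 mm in y and -2 mm in x. Target (604.2, 161.5); descending.

```bash
python3 -c "
from h import *
to(604.2,161.5,240,86.0);to(604.2,161.5,222,86.0)"
```

```text
t8.35 p [605.9 156.5 269.4] a85.9 tilt1.02 F [ 0.2 -1.2 -1.4] T [0.02 0.02 0.02] g15.3 q6 -1.30
shift [ 5.4 -2.  29.3] len 30 turn -0.001
t8.35 p [605.9 156.5 269.4] a85.9 tilt1.02 F [ 0.2 -1.2 -1.4] T [0.02 0.02 0.02] g15.3 q6 -1.30
shift [ 5.7 -1.9 47.3] len 48 turn -0.001
```

Emit:
servo_tool(commands=[[5,3.7,-1.8,5,0],[5,3.7,-1.8,15,0],[5,3.7,-1.8,24,0],[5,3.7,-1.8,28,0],[5,3.7,-1.8,28,0]])

```text
t: 8.85
eef_pos: [0.604, 0.1595, 0.2404]
tcp_rot: [0.732, 0.681, -0.008, 0.005]
contact_force: [-0.2, -0.9, -1.4]
grip_width: 0.177
```

```bash
python3 -c "
from h import *
w=vision.grab_frame('wrist')
st();np.save('w3.npy',cal('wrist'))
to(604.2,159.8,222,86)
cv2.imwrite('pics/w3.png',w)
cv2.imwrite('pics/c5.png',cv2.resize(w[150:270,240:400],(800,600),interpolation=2))
"
```

```text
t8.90 p [604.2 159.6 241.1] a85.9 tilt1.03 F [-0.2  0.  -2.3] T [-0.01  0.02  0.01] g15.1 q6 -1.29
t8.90 p [604.2 159.6 241.1] a85.9 tilt1.03 F [-0.2  0.  -2.3] T [-0.01  0.02  0.01] g15.1 q6 -1.29
shift [ 0.5  0.  19. ] len 19 turn -0.002
```

View pics/c5.png

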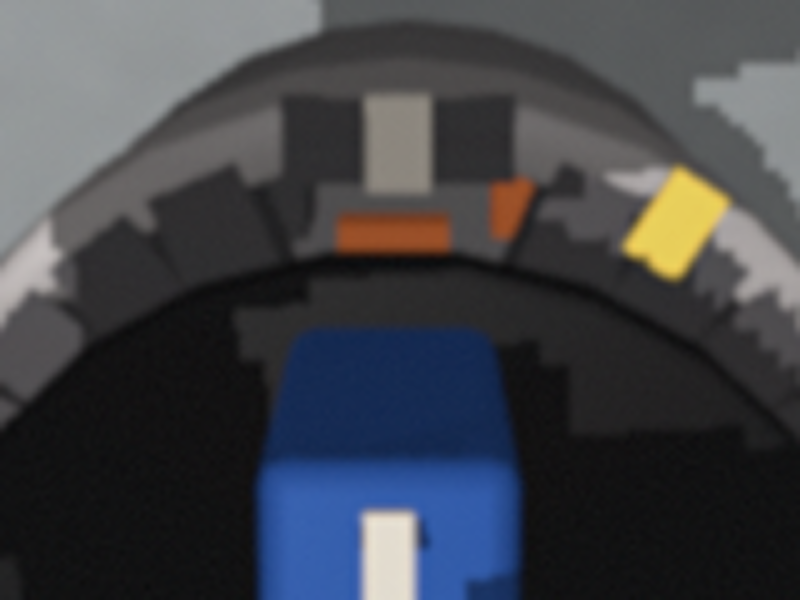

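The lug (centre col 394) lines up with the white mark and gap (col 399). Lowering.

Emit:
servo_tool(commands=[[5,1,0,5,0],[5,1,0,10,0],[5,1,0,14,0],[5,1,0,17,0],[5,1,0,19,0]])

```text
t: 9.4
eef_pos: [0.6041, 0.1602, 0.2217]
tcp_rot: [0.732, 0.681, -0.008, 0.005]
contact_force: [0.5, 0.3, -1.2]
grip_width: 0.178
```

```bash
python3 -c "
from h import *
st()"
```

```text
t9.40 p [604.1 160.2 221.7] a85.9 tilt1.04 F [ 0.5  0.3 -1.2] T [-0.01  0.01 -0.02] g15.2 q6 -1.29
```

Emit:
servo_tool(commands=[[5,0,0,3,0],[5,0,0,5,0],[5,0,0,7,0],[5,0,0,8,0]])

```text
t: 9.8
eef_pos: [0.6041, 0.1601, 0.2135]
tcp_rot: [0.732, 0.681, -0.008, 0.005]
contact_force: [0.7, -0.3, -1.8]
grip_width: 0.181
```

Emit:
servo_tool(commands=[[5,0,0,1,0],[5,0,0,2,0],[5,0,0,2,0]])

```text
t: 10.1
eef_pos: [0.6043, 0.16, 0.2129]
tcp_rot: [0.732, 0.681, -0.007, 0.005]
contact_force: [-3.9, -2.5, 7.9]
grip_width: 0.172
```

```bash
python3 -c "
from h import *
st()"
```

```text
t10.10 p [604.3 160.  212.9] a85.9 tilt1.00 F [-3.9 -2.5  7.9] T [0.04 0.67 0.15] g14.7 q6 -1.29
```

Seated: contact at z = 212.9 mm, where 213 was expected. Twisting clockwise (positive turn).

Emit:
servo_tool(commands=[[5,0,0,0.5,0.08],[5,0,0,0.5,0.17],[5,0,0,0.5,0.26],[5,0,0,0.5,0.34],[5,0,0,0.5,0.4]], squeeze=90)

```text
t: 10.6
eef_pos: [0.6043, 0.1602, 0.2131]
tcp_rot: [0.853, 0.521, -0.006, 0.006]
contact_force: [-1.8, -0.3, 2.8]
grip_width: 0.174
```

```bash
python3 -c "
from h import *
st()
c=cal('wrist');w=vision.grab_frame('wrist');cv2.imwrite('pics/w4.png',w);np.save('w4.npy',c)
cv2.imwrite('pics/t4.png',vision.grab_frame('top'))
cv2.imwrite('pics/c6.png',cv2.resize(w[130:430,120:520],(800,600),interpolation=2))"
```

```text
t10.60 p [604.3 160.2 213.1] a62.8 tilt0.98 F [-1.8 -0.3  2.8] T [0.26 0.49 0.28] g14.9 q6 -0.89
```

View pics/c6.png

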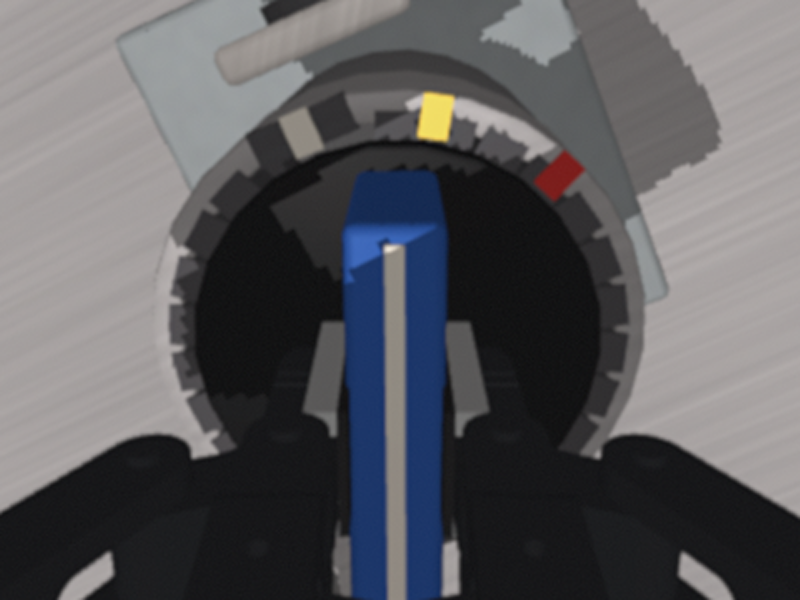

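```bash
cat > ang.py <<'E'
from h import *
from scipy.optimize import least_squares
def ang(c,white,yel,red,b1,b2,s,u0,v0):
    W=lambda p,z:ray(c,u0+p[0]/s,v0+p[1]/s,z)[:2]
    m=np.array([W(p,.175) for p in (white,yel,red)]); off=np.radians([0,-32,-65])
    f=lambda q:(np.c_[q[0]+.0495*np.cos(q[2]+off),q[1]+.0495*np.sin(q[2]+off)]-m).ravel()
    r=least_squares(f,[.605,.16,np.pi-.07]); q=r.x
    a,b=W(b1,.221),W(b2,.221); d=a-b
    A=np.degrees(np.arctan2(d[1],d[0])); w=np.degrees(q[2])
    n=np.array([-d[1],d[0]])/np.linalg.norm(d)
    print("mouth",q[:2].round(4),"white %.1f"%w,"res mm",(r.fun*1000).round(1),"bar %.1f"%A,"turn %.1f"%((w-A+180)%360-180),"bar line off mouth mm %.1f"%(1000*n@(b-q[:2])))
E
python3 -c "
from ang import *
c=np.load('w4.npy',allow_pickle=True).item()
ang(c,(301,132),(436,117),(559,175),(394,250),(396,590),2,120,130); st()"
```

```text
mouth [0.6062 0.1596] white 175.9 res mm [ 0.1  0.  -0.2 -0.   0.1 -0. ] bar 153.1 turn 22.8 bar line off mouth mm -0.4
t10.70 p [604.4 160.2 213.1] a62.9 tilt0.96 F [-1.   0.   5.1] T [0.26 0.25 0.1 ] g14.5 q6 -0.89
```

The fit is clean (0.2 mm residual): lid turn 22.8°, so about 9.2° more.

Emit:
servo_tool(commands=[[5,0,0,0.3,0.06],[5,0,0,0.3,0.12],[5,0,0,0.3,0.16],[5,0,0,0.3,0.162],[5,0,0,0.3,0.162]])

```text
t: 11.2
eef_pos: [0.6045, 0.1604, 0.2131]
tcp_rot: [0.892, 0.452, -0.005, 0.007]
contact_force: [-1.5, 1.4, 3.1]
grip_width: 0.169
```

```bash
python3 -c "
from h import *
st()
c=cal('wrist');w=vision.grab_frame('wrist');np.save('w5.npy',c)
s=vision.grab_frame('scene')
cv2.imwrite('pics/c7.png',np.hstack([cv2.resize(w[130:430,150:460],(620,600),interpolation=2),cv2.resize(s[110:260,330:375],(180,600))]))
st()"
```

```text
t11.20 p [604.5 160.4 213.1] a53.8 tilt0.94 F [-1.5  1.4  3.1] T [0.52 0.44 0.18] g14.5 q6 -0.73
t11.30 p [604.5 160.3 213.1] a53.8 tilt0.94 F [-2.1  1.4  4.3] T [0.56 0.54 0.21] g14.4 q6 -0.73
```

View pics/c7.png

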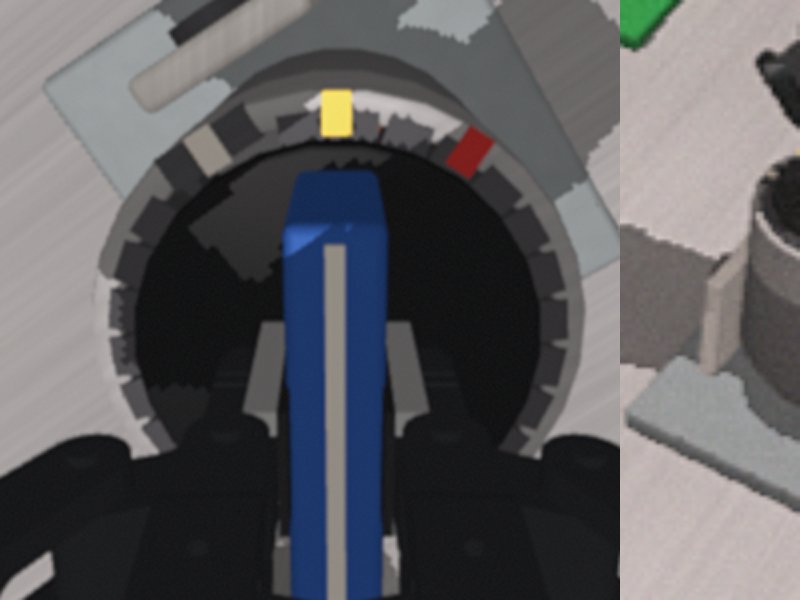

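```bash
python3 -c "
from ang import *
c=np.load('w5.npy',allow_pickle=True).item()
ang(c,(207,150),(337,113),(470,152),(335,250),(337,590),2,150,130); o,M=st(); print(np.abs(o['qd']).max())"
```

```text
mouth [0.6063 0.1596] white 176.0 res mm [ 0.1  0.1 -0.1 -0.1 -0.  -0.1] bar 144.1 turn 31.9 bar line off mouth mm -0.4
t11.30 p [604.5 160.3 213.1] a53.8 tilt0.94 F [-2.1  1.4  4.3] T [0.56 0.54 0.21] g14.4 q6 -0.73
0.007501435842729767
```

Turn is 31.9° (target 32°), steady, seated and gripped, so I'm handing in.

```bash
python3 -c "
from h import *
for i in range(6): vision.grab_frame('wrist')
st(); env.finish_job(); st()"
```

```text
t11.60 p [604.4 160.3 213.1] a53.7 tilt0.94 F [-2.2  1.5  5.3] T [0.68 0.58 0.2 ] g15.0 q6 -0.73
the job is handed in; nothing more can be done
the job is handed in; nothing more can be done
```

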